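# Hold the UV torch over a glued seam

### The job

The black UV hand torch has been knocked over onto its side. Pick it up, turn it upright lens down, carry it across clear of the glue bottle, the paint jar and the pink bottle, which stay standing where they are, and lower its head straight down through the round port of the amber guard, to finish holding it still and upright, centred in the port, with the lens about 15 mm above the glued acrylic seam. The glue is wet: the torch must never touch the jig, its guard or the seam. Do not let go of it at the end: your program finishes while the gripper is still holding the torch there.

Things in the scene. Friction and masses are not known exactly. Their poses are not given: they have to be found in the camera images.
- torch: loose black UV hand torch, 0.16 kg, lying on its side, tail to the robot's right. Origin on its axis, half-way along, 18 mm up. x runs from lens to tail (upright, lens down: x up). Along x: hexagonal head, 36 mm over flats, 42 over corners, from -71 (lens) to -44 mm; round barrel, 30 mm diameter, the grip, -44 to +54; hexagonal collar, 36 mm, +54 to +68; cap to +70. Mass centre near the origin
- torch_lens (a point): the centre of the torch's flat glowing violet lens, at its head end, 70.8 mm from the torch's origin; axes as the torch's (x from lens to tail)
- jig: bonding jig, fixed to the table: 130 x 130 mm aluminium plate, 11 mm high, with two clear acrylic strips laid edge to edge under an amber plastic guard, 112 x 112 mm, 58 mm high: three walls and a 4 mm top plate with a round port of 62 mm diameter in its middle. Origin on the table under the port's centre, z up
- seam (a point): the middle of the glued seam on the upper face of the acrylic strips, straight below the port's centre, 25 mm above the table, 33 mm below the guard's top face; z up. Steel clips at the seam's ends, 25 to 50 mm away, stand 5 mm higher
- port (a point): the centre of the guard's round port (62 mm diameter) at its top face, 58 mm above the table; z up
- glue_dropper: bystander: small white dropper bottle with a black collar, 40 mm in diameter, 111 mm high, upright; origin at the centre of its underside
- paint_jar: bystander: paint-stained glass jar with a whitish lid, 63 mm in diameter, 90 mm high, upright; origin at the centre of its underside
- pink_bottle: bystander: small pink bottle with a darker pink rounded cap, 51 mm in diameter, 107 mm high, upright; origin at the centre of its underside
Mind the look-alikes: they are no part of the job. There is more than one size of the torch; the job needs the larger.

How it is judged:
By the outcome, as a careful person would: the job done as asked, in the order asked, and still so for the second after the job is handed in, while the arm keeps its last pose, push and grip.
It also fails if it takes over 61 s, if anything falls off the work surface, if the arm or the gripper's body presses on something with over 40 N, if the wrist force passes 120 N, or if a joint passes its speed limit or range.

### The arm

A 6-joint arm with a two-finger parallel gripper is mounted at the origin on a cart in front of the work surface, level with it; the furniture and walls round the work are solid. World frame = base frame: x ahead of the robot, y to its left, z up, the work surface at z = 0. Lengths are in m, angles in rad, forces in N, time in s.
With the tool pointing down it reaches from about 0.35 to 0.85 m from the base axis. Payload 8.1 kg.
Tool frame: the origin (TCP) lies at the very end of the fingers, on their centre line; the grasp point (between the pads) lies 19 mm behind it; z points along the fingers, y is the direction in which the jaws open and shut (so a half turn about z gives the same grasp; the last joint's range is limited). The gripper opens to 93 mm and grips with 3 to 60 N. Pads are 15 mm wide; open, the fingers measure 128 mm over their backs; the gripper's body (75 mm by 188 mm) begins 65 mm behind the grasp point.
Start: joints at [1.098, 0.13, 1.488, -0, 1.523, -0.085], TCP at [0.227, 0.555, 0.219] pointing down, gripper open.
Joint ranges: [-2.96, 2.96], [-0.89, 2.26], [0.02, 2.5], [-1.34, 4.48], [0, 2.73], [-2.66, 2.66]. Speed limits (rad/s): [2.39, 2.39, 2.79, 3.14, 3.14, 3.14].

### API

Orientations are given as a rotation vector (axis times angle).
In Python, from plant import robot gives the robot as it stands.
- The arm moves only by the shell command python3 -m inch 'ROWS' [FORCE]. ROWS is JSON, a list that holds one entry, the list of rows, each a list of 7 numbers: the shift along the tool's x, y, z in cm, then the turn, a rotation vector about the tool's x, y, z in degrees, then the gripper command: -1 is fully open, 1 is shut, values between are in proportion. A call has 1 to 5 rows; each row shifts and turns the commanded pose from where the row before left it, along the tool's axes as they then stand; what a row does not reach is not made up. A row lasts 1/10 s, in which the tool goes at most 50 mm and 8.59 degrees, less where a joint would pass 70% of its speed; a pose out of reach is approached as far as the arm can. A call with a gripper value outside its range is refused whole. The fingers move at their own pace and stop on an object; FORCE is the grip in N (left out, the last holds). Time passes only in rows, so rows that do not move let the fingers close. It gives the time, the measured TCP pose, the force and the opening at its end, in the units of the state.
- robot.read_state(): the state, without advancing time (a new reading comes with each control period).
- robot.read_camera(name): name is "scene" or "top"; returns a dict with "image" (400x640x3 uint8, blue, green, red), "K" (3x3 intrinsics, pixels), "R" (3x3) and "t" (3): a world point X has camera coordinates R X + t. Camera axes: x right, y down, z forward; pixel columns grow to the right and rows downward; lengths in m; the calibration is good to about 2 mm. A picture is of the moment at which its call begins. There is no depth.
- robot.close_job(): hands the job in, once; it reports no verdict.
The state is a dict: "t": time; "q": joint angles; "dq": joint speeds; "joint_torque": joint torques, N m; "tool_pos": TCP position; "orientation": TCP orientation; "force": force on the tool from outside, world axes, zero at the start; "wrist_torque": the same for the moment, N m; "opening": finger opening in m.
Only numpy, scipy, OpenCV 4.12 (cv2) and the standard library are available. Lean on these libraries where they do the work, as an engineer would, in place of code of your own. Each camera call takes 0.05 s, during which the arm holds its last target. There are 200 camera calls.

## Working session

There is one attempt and no reset: what is moved stays moved. The work goes in short steps, Python scripts to look and compute and a shell command to move; the robot and the scene stay as the last step left them, time stands still between calls to the robot, and variables do not carry over. Pictures are saved under pics/ and viewed, about 8 in all and at most 12, crops included, and the job is handed in when it is done.

```bash
mkdir -p pics
cat > h.py <<'E'
import numpy as np, cv2, json
from scipy.spatial.transform import Rotation as Ro
from plant import robot
def cam(n):
    c=robot.read_camera(n); return c
def ray(c,u,v):
    R=np.array(c["R"]);t=np.array(c["t"]);d=R.T@np.linalg.inv(c["K"])@np.array([u,v,1.]);o=-R.T@t
    return o,d/np.linalg.norm(d)
def onz(c,u,v,z):
    o,d=ray(c,u,v); return o+d*(z-o[2])/d[2]
def proj(c,X):
    p=np.array(c["K"])@(np.array(c["R"])@np.array(X)+np.array(c["t"])); return p[:2]/p[2]
E
python3 - <<'E'
from h import *
for n in("scene","top"):
    c=cam(n);cv2.imwrite(f"pics/{n}0.png",c["image"]);o,d=ray(c,320,200);print(n,o.round(3),d.round(3),np.array(c["K"])[0,0])
    np.savez(f"{n}0.npz",**{k:np.array(c[k]) for k in c})
s=robot.read_state();print(s)
E
```

```text
scene [-0.065 -0.611  0.728] [ 0.565  0.581 -0.587] 510.8730433264224
top [0.398 0.036 0.921] [ 0.193 -0.018 -0.981] 390.9761547894921
{'t': 0.1, 'q': array([ 1.09760850e+00,  1.31088424e-01,  1.48919072e+00,  7.28023699e-06,
        1.52297625e+00, -8.53559524e-02]), 'dq': array([ 0.0009902 , -0.00237539, -0.00181411,  0.00047681,  0.00129114,
       -0.00114815]), 'joint_torque': array([ 1.21512177e-03, -5.61342859e+01, -4.93091297e+01,  7.70675205e-02,
        2.91774730e-02, -3.73329067e-05]), 'tool_pos': array([0.22662608, 0.55499814, 0.2176795 ]), 'orientation': array([-6.05304710e-01, -3.08225255e+00,  2.50712158e-03]), 'force': array([-0.63416027,  0.73522722,  0.08657658]), 'wrist_torque': array([ 0.04104462, -0.03801225, -0.0012252 ]), 'opening': 0.09285253670555148}
```

View pics/scene0.png

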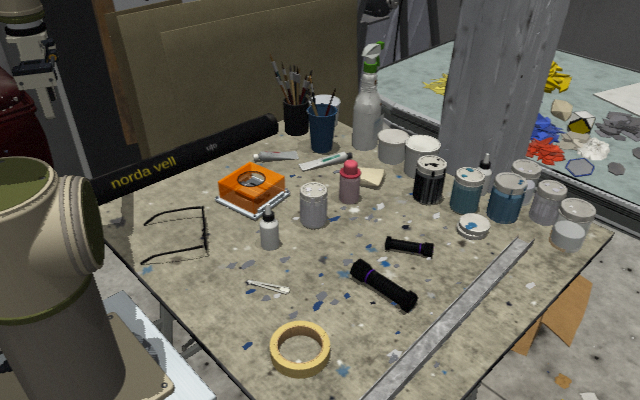

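View pics/top0.png

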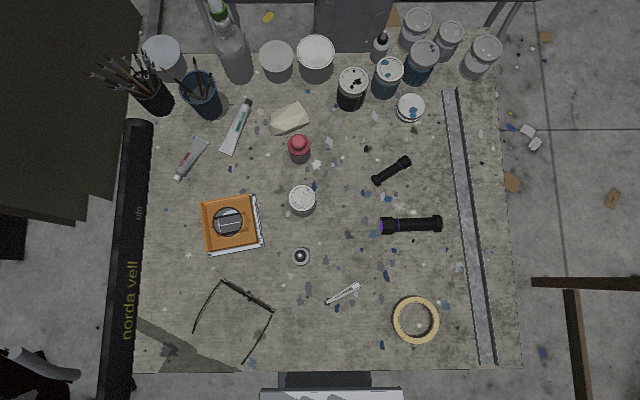

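The scene shows two look-alike torches. The large one is at scene (384,285) / top (410,225), and the small one at scene (409,246) / top (391,171). The job needs the large one, with its violet lens end at top (381,226). The jig port is at top (228,221) / scene (254,180). The dropper is at top (301,256), the jar at (302,200) and the pink bottle at (299,148).

Run:
```python
from h import *
C={n:dict(np.load(f"{n}0.npz")) for n in("scene","top")}
c=C["top"];im=c["image"]
# large torch mask
g=im.max(2);m=np.zeros(g.shape,np.uint8);b=(370,205,450,245)
hsv=cv2.cvtColor(im,cv2.COLOR_BGR2HSV)
viol=((hsv[...,0]>115)&(hsv[...,0]<160)&(hsv[...,1]>80))
mm=((g<62)|viol).astype(np.uint8)
m[205:245,370:450]=mm[205:245,370:450]
m=cv2.morphologyEx(m,cv2.MORPH_CLOSE,np.ones((3,3)))
k=max(cv2.findContours(m,0,1)[0],key=cv2.contourArea)
r=cv2.minAreaRect(k);print("rect",r)
bx=cv2.boxPoints(r);P=np.array([onz(c,*p,0.018) for p in bx]);print(P.round(4))
sides=sorted([(np.linalg.norm(P[i]-P[(i+1)%4]),i) for i in range(4)])
e=[(P[i]+P[(i+1)%4])/2 for _,i in sides[:2]];print("ends",np.round(e,4),np.linalg.norm(e[0]-e[1]))
# amber guard + port
for n,c in C.items():
    im=c["image"];hsv=cv2.cvtColor(im,cv2.COLOR_BGR2HSV)
    a=((hsv[...,0]>5)&(hsv[...,0]<22)&(hsv[...,1]>150)&(hsv[...,2]>100)).astype(np.uint8)
    cs,h=cv2.findContours(a,cv2.RETR_CCOMP,cv2.CHAIN_APPROX_NONE)
    for i,q in enumerate(cs):
        if cv2.contourArea(q)>150:
            s="hole" if h[0][i][3]>=0 else "outer"
            x=cv2.fitEllipse(q);print(n,s,cv2.contourArea(q),np.round(x[0],1),np.round(x[1],1),onz(c,*x[0],.058).round(4))
            if s=="hole":
                W=np.array([onz(c,*p[0],.058)[:2] for p in q]);(cc,rr)=cv2.minEnclosingCircle(W.astype(np.float32));print(" circ",cc,rr,W.min(0),W.max(0))
            else:
                W=np.array([onz(c,*p[0],.058)[:2] for p in q]).astype(np.float32);print(" rect",cv2.minAreaRect(W))
t=C["top"]
for n,u,v,z in(("drop",301,256,.111),("jar",302,198,.09),("pink",299,144,.1)): print(n,onz(t,u,v,z).round(3))
A=cv2.resize(C["top"]["image"][140:260,360:460],None,fx=4,fy=4,interpolation=cv2.INTER_CUBIC)
o=C["top"]["image"].copy();cv2.drawContours(o,[k],-1,(0,255,0),1)
B=cv2.resize(o[140:260,360:460],None,fx=4,fy=4,interpolation=cv2.INTER_NEAREST)
cv2.imwrite("pics/crop1.png",np.hstack([A,B]))
```

```text
rect ((410.9416809082031, 224.48301696777344), (17.333337783813477, 62.33852767944336), 87.79740142822266)
[[ 0.5342 -0.1194  0.018 ]
 [ 0.5386 -0.2659  0.018 ]
 [ 0.4979 -0.2647  0.018 ]
 [ 0.4935 -0.1195  0.018 ]]
ends [[ 0.5138 -0.1194  0.018 ]
 [ 0.5183 -0.2653  0.018 ]] 0.14591423984881882
scene outer 1885.0 [250.9 184.7] [42.2 60.9] [0.5033 0.2047 0.058 ]
 rect ((0.5029956698417664, 0.20259910821914673), (0.15456350147724152, 0.15220044553279877), 10.601363182067871)
scene hole 271.0 [251.6 179.6] [14.6 28.2] [0.5178 0.2208 0.058 ]
 circ (0.5191830992698669, 0.22503547370433807) 0.0360722541809082 [0.48485776 0.19085949] [0.55454944 0.25835387]
top outer 448.0 [228.3 221.2] [49.4 61.4] [0.5216 0.2246 0.058 ]
 rect ((0.5207934975624084, 0.22629837691783905), (0.11152202636003494, 0.11184865236282349), 10.577807426452637)
drop [0.44  0.061 0.111]
jar [0.566 0.06  0.09 ]
pink [0.685 0.066 0.1  ]
```

View pics/crop1.png

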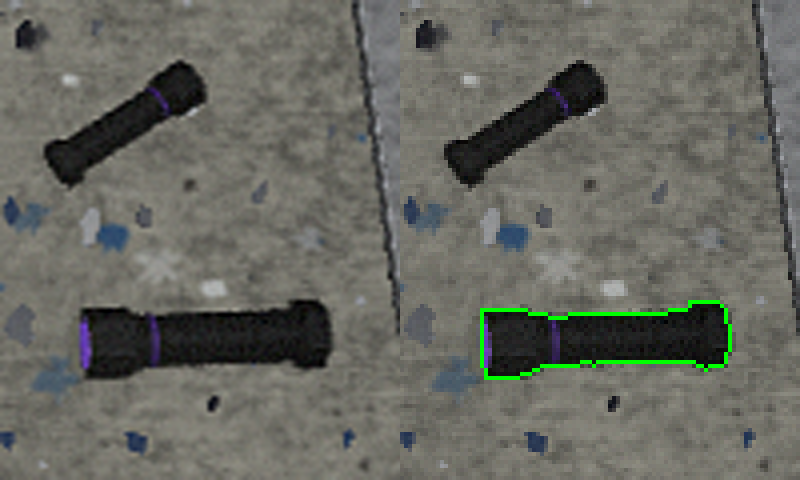

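The crop confirms the choice. The large torch has its violet lens on the left (top ≈381,226) and its tail on the right, with about 146 mm measured against 141 given. The guard measures 111.5 × 111.8 mm against 112, centred at (0.521, 0.226). Now I'll move over the torch, logging states so I can identify the arm's kinematics.

```bash
cat >> h.py <<'E'
def st(log=True):
    s=robot.read_state()
    if log: open("log.txt","a").write(json.dumps([list(map(float,s["q"])),list(map(float,s["tool_pos"])),list(map(float,s["orientation"]))])+"\n")
    R=Ro.from_rotvec(s["orientation"]).as_matrix()
    return s,R
def show():
    s,R=st();print("t%.1f"%s["t"],"p",s["tool_pos"].round(4),"z",R[:,2].round(3),"y",R[:,1].round(3),"q",s["q"].round(2),"F",s["force"].round(1),"op %.4f"%s["opening"])
if __name__=="__main__": show()
E
python3 h.py
for i in 1 2 3 ; do python3 -m inch '[[[-3,-3.27,0,0,0,0,-1],[-3,-3.27,0,0,0,0,-1],[-3,-3.27,0,0,0,0,-1],[-3,-3.27,0,0,0,0,-1],[-3,-3.27,0,0,0,0,-1]]]' >/dev/null; python3 h.py; done
python3 -m inch '[[[-3,-3.27,0,0,0,0,-1],[-3,-3.27,0,0,0,0,-1],[-3,-3.27,0,0,0,0,-1],[0,0,0,0,0,0,-1]]]'; python3 h.py
python3 -m inch '[[[0,0,0,0,0,8.25,-1],[0,0,0,0,0,8.25,-1],[0,0,0,0,0,8.25,-1],[0,0,0,0,0,8.25,-1],[0,0,0,0,0,8.25,-1]]]'; python3 h.py
python3 -m inch '[[[0,0,0,0,0,8.25,-1],[0,0,0,0,0,8.25,-1],[0,0,0,0,0,8.25,-1],[0,0,0,0,0,0,-1]]]'; python3 h.py
```

```text
t0.1 p [0.2266 0.555  0.2177] z [-0.001 -0.001 -1.   ] y [ 0.378  0.926 -0.002] q [ 1.1   0.13  1.49  0.    1.52 -0.09] F [-0.6  0.7  0.1] op 0.0929
t0.6 p [0.3039 0.3456 0.2182] z [-0. -0. -1.] y [ 0.378  0.926 -0.001] q [ 0.74 -0.26  1.86 -0.    1.54 -0.45] F [ 1.  -0.5  0.5] op 0.0929
t1.1 p [0.381  0.1376 0.2184] z [ 0.  0. -1.] y [0.378 0.926 0.   ] q [ 0.22 -0.42  1.99  0.    1.58 -0.96] F [ 0.9 -0.2 -0.4] op 0.0929
t1.6 p [ 0.4581 -0.0707  0.2184] z [-0.  0. -1.] y [0.378 0.926 0.   ] q [-0.26 -0.25  1.85  0.    1.54 -1.45] F [0.5 1.6 0.5] op 0.0928
t: 2.0
tool_pos: [0.5043, -0.198, 0.2171]
orientation: [-0.611, -3.08, 0.001]
force: [-0.4, 0.8, -0.2]
opening: 0.0932
t2.0 p [ 0.5043 -0.198   0.2171] z [-0.002 -0.001 -1.   ] y [ 0.382  0.924 -0.001] q [-0.47 -0.02  1.65 -0.    1.52 -1.65] F [-0.4  0.8 -0.2] op 0.0932
t: 2.5
tool_pos: [0.5039, -0.1929, 0.2183]
orientation: [-1.659, -2.666, -0.0]
force: [-0.5, 0.3, -0.8]
opening: 0.093
t2.5 p [ 0.5039 -0.1929  0.2183] z [-0.001  0.001 -1.   ] y [ 0.897  0.442 -0.   ] q [-0.46 -0.03  1.66  0.    1.52 -0.92] F [-0.5  0.3 -0.8] op 0.0930
t: 2.9
tool_pos: [0.5039, -0.193, 0.2183]
orientation: [-2.188, -2.253, 0.0]
force: [0.2, -0.5, 0.3]
opening: 0.0927
t2.9 p [ 0.5039 -0.193   0.2183] z [-0.001  0.    -1.   ] y [ 1.     0.029 -0.001] q [-0.46 -0.03  1.66  0.    1.52 -0.49] F [ 0.2 -0.5  0.3] op 0.0927
```

```bash
python3 -m inch '[[[0,0,0,0,8.5,0,-1],[0,0,0,0,8.5,0,-1]]]' >/dev/null; python3 h.py
python3 -m inch '[[[0,0,0,0,8.5,0,-1],[0,0,0,0,8.5,0,-1],[0,0,0,0,0,0,-1]]]' >/dev/null; python3 h.py
cat > kin.py <<'E'
from h import *
from scipy.optimize import least_squares
def rot(a,t): return Ro.from_rotvec(np.array(a)*t)
X,Y,Z=np.eye(3)
def fk(p,q):
    s4,s6=1,1
    R=rot(Z,q[0]);x=R.apply([p[0],p[1],p[2]])
    R=R*rot(Y,q[1]);x=x+R.apply([0,0,p[3]])
    R=R*rot(Y,q[2]);x=x+R.apply([p[4],0,p[5]])
    R=R*rot(Z,p[8]*q[3])*rot(Y,q[4])
    x=x+R.apply([p[7],0,p[6]])
    R=R*rot(Z,p[9]*q[5]); return x,R
E
cat > fit.py <<'E'
from kin import *
L=[json.loads(l) for l in open("log.txt")]
best=None
for s4 in(1,-1):
  for s6 in(1,-1):
    T=None
    def res(p,full=False):
        pp=list(p)+[s4,s6];r=[]
        Rs=[fk(pp,l[0])[1].inv()*Ro.from_rotvec(l[2]) for l in L]
        T=Rs[0]
        for l,Rx in zip(L,Rs): r+=list((fk(pp,l[0])[0]-l[1])); r+=list(.3*(T.inv()*Rx).as_rotvec())
        return np.r_[r, .001*(np.array(p)-[0,-.05,.4,.4,0,.4,.3,0])]
    o=least_squares(res,[0,-.05,.4,.4,0,.4,.3,0])
    if best is None or o.cost<best[0]: best=(o.cost,list(o.x)+[s4,s6],np.abs(o.fun).max(),(fk(list(o.x)+[s4,s6],L[0][0])[1].inv()*Ro.from_rotvec(L[0][2])).as_rotvec())
print(best); json.dump([best[1],list(best[3])],open("kin.json","w"))
E
python3 fit.py
```

```text
t3.1 p [ 0.5052 -0.1919  0.2204] z [-0.007  0.296 -0.955] y [0.999 0.04  0.005] q [-0.63  0.12  1.53  0.24  1.68 -0.66] F [0.6 1.1 0.4] op 0.0933
t3.4 p [ 0.5021 -0.1948  0.2135] z [-0.021  0.567 -0.823] y [ 1.     0.031 -0.005] q [-0.75  0.31  1.41  0.43  1.85 -0.76] F [-0.6 -0.3 -1.1] op 0.0928
(np.float64(2.5610893382153994e-08), [np.float64(3.819370630195329e-05), np.float64(0.051199996371324136), np.float64(0.31809391656945385), np.float64(0.36909809827342144), np.float64(0.06159697573211342), np.float64(0.5533483662855787), np.float64(0.37745404254543363), np.float64(-1.3011828882244364e-05), 1, 1], np.float64(0.0001533483662855787), array([-2.75290598e-16,  4.05589997e-16,  1.57079633e+00]))
```

```bash
cat >> kin.py <<'E'
P,T0=json.load(open("kin.json")) if __import__("os").path.exists("kin.json") else (None,None)
lo=np.array([-2.96,-.89,.02,-1.34,0,-2.66]);hi=np.array([2.96,2.26,2.5,4.48,2.73,2.66])
def ik(x,R,q0):
    def f(q):
        a,b=fk(P,q);return np.r_[a-x,.3*((b*Ro.from_rotvec(T0)).inv()*R).as_rotvec()]
    o=least_squares(f,np.clip(q0,lo+.01,hi-.01),bounds=(lo,hi));return o.x,np.abs(o.fun).max()
E
python3 - <<'E'
from kin import *
s,R=st(False);R0=Ro.from_matrix(R);q=s["q"]
a,b=fk(P,q);print(a-s["tool_pos"])
qg,e=ik(np.array([.5161,-.1922,.0067]),R0,q);print("grasp",qg.round(2),e)
def seq(phi,gp,q,n=15):
    # rotate -90 about tool y, plus yaw to phi(deg, about world z rel.), grasp point kept gp
    for k in range(n+1):
        f=k/n;Rk=Ro.from_rotvec([0,0,np.radians(phi)*f])*R0*Ro.from_rotvec([0,-np.pi/2*f,0])
        g=gp[0]*(1-f)+gp[1]*f
        q,e=ik(g+Rk.apply([0,0,.019]),Rk,q)
        if k%3==0 or e>1e-3: print(k,q.round(2),"%.4f"%e,Rk.as_matrix()[:,2].round(2))
    return q
for phi in(0,45,90,110):
    print("phi",phi)
    q1=seq(phi,[np.array([.5165,-.2,.26])]*2,qg)
    # carry and lower
    Rf=Ro.from_rotvec([0,0,np.radians(phi)])*R0*Ro.from_rotvec([0,-np.pi/2,0])
    qq=q1
    for g in([.5,-.1,.26],[.5,0,.26],[.51,.1,.26],[.52,.226,.26],[.52,.226,.2],[.52,.226,.123]):
        qq,e=ik(np.array(g)+Rf.apply([0,0,.019]),Rf,qq);print("  ",g,qq.round(2),"%.4f"%e)
E
```

```text
[2.74494028e-07 1.50609242e-07 2.52893121e-07]
grasp [-0.74  0.57  1.48  0.42  1.54 -0.88] 2.4649582375246837e-10
phi 0
0 [-0.73  0.32  1.35  0.44  1.89 -0.71] 0.0000 [-0.02  0.57 -0.82]
3 [-0.61  0.13  1.47  0.23  1.71 -0.63] 0.0000 [-0.01  0.29 -0.96]
6 [-0.45 -0.01  1.59 -0.02  1.55 -0.48] 0.0000 [-0.   -0.02 -1.  ]
9 [-0.25 -0.09  1.7  -0.33  1.44 -0.26] 0.0000 [ 0.01 -0.33 -0.94]
12 [-0.07 -0.08  1.8  -0.66  1.4   0.01] 0.0000 [ 0.01 -0.61 -0.79]
15 [ 0.09  0.01  1.86 -0.98  1.45  0.28] 0.0000 [ 0.02 -0.82 -0.57]
   [0.5, -0.1, 0.26] [ 0.28  0.05  1.83 -0.92  1.6   0.38] 0.0000
   [0.5, 0, 0.26] [ 0.45  0.16  1.7  -0.86  1.73  0.48] 0.0000
   [0.51, 0.1, 0.26] [ 0.59  0.33  1.51 -0.81  1.85  0.55] 0.0000
   [0.52, 0.226, 0.26] [ 0.72  0.56  1.2  -0.76  1.99  0.59] 0.0000
   [0.52, 0.226, 0.2] [ 0.72  0.62  1.23 -0.74  1.93  0.66] 0.0000
   [0.52, 0.226, 0.123] [ 0.72  0.71  1.25 -0.71  1.84  0.74] 0.0000
phi 45
0 [-0.73  0.32  1.35  0.44  1.89 -0.71] 0.0000 [-0.02  0.57 -0.82]
3 [-0.59  0.17  1.43  0.2   1.75 -0.76] 0.0000 [-0.06  0.28 -0.96]
6 [-0.45 -0.01  1.6  -0.02  1.54 -0.
[... 1689 characters left out ...]
7] 0.0000 [ 0.31 -0.13 -0.94]
12 [-0.73 -0.56  2.17  0.48  1.05 -2.43] 0.0000 [ 0.61 -0.01 -0.79]
13 [-0.8  -0.57  2.21  0.63  1.08 -2.66] 0.0070 [ 0.68  0.08 -0.73]
14 [-0.78 -0.58  2.21  0.65  1.08 -2.66] 0.0321 [ 0.74  0.19 -0.65]
15 [-0.76 -0.6   2.21  0.68  1.09 -2.66] 0.0563 [ 0.77  0.3  -0.57]
   [0.5, -0.1, 0.26] [-0.69 -0.89  2.43  0.73  1.11 -2.66] 0.0365
   [0.5, 0, 0.26] [-0.54 -0.89  2.46  0.78  1.07 -2.66] 0.0220
   [0.51, 0.1, 0.26] [-0.27 -0.89  2.49  0.73  0.88 -2.52] 0.0200
   [0.52, 0.226, 0.26] [ 0.26 -0.87  2.5   0.19  0.56 -1.8 ] 0.0000
   [0.52, 0.226, 0.2] [ 0.27 -0.71  2.5   0.19  0.43 -1.82] 0.0111
   [0.52, 0.226, 0.123] [ 0.28 -0.47  2.5   0.31  0.21 -1.94] 0.0184
```

Fit is exact. Every waypoint of turning upright in place (tool turned -90° about its y) is within reach. I'll add a 45° yaw on the way so the wrist stays clear of the back panel. Now I descend on the barrel, about 12 mm to the tail side of the origin.

```bash
python3 -m inch '[[[-2,0.28,3,0,0,0,-1],[-2,0.28,3,0,0,0,-1],[-2,0.28,3,0,0,0,-1],[-2,0.28,3,0,0,0,-1],[0,0,0,0,0,0,-1]]]' 20 >/dev/null; python3 h.py
cat > to.py <<'E'
import sys
from h import *
s,R=st(False);d=np.array(list(map(float,sys.argv[1:4])))-s["tool_pos"];print("tool cm",(R.T@d*100).round(2),"R",R.round(3).tolist())
E
python3 to.py .5161 -.1922 .0067
python3 - <<'E'
from h import *
c=cam("top");cv2.imwrite("pics/t1.png",cv2.resize(c["image"][130:300,330:500],None,fx=3,fy=3))
for X in ([.5161,-.1922,.0067],[.398,.036,0]): print(proj(c,X))
print(onz(c,130,180,.03),onz(c,132,60,0))
E
```

```text
t3.9 p [ 0.5129 -0.1895  0.0702] z [-0.024  0.561 -0.828] y [ 0.999  0.035 -0.005] q [-0.73  0.47  1.49  0.41  1.62 -0.84] F [-0.2  1.  -0.2] op 0.0932
tool cm [-3.8   0.34  5.1 ] R [[-0.026, 0.999, -0.024], [0.827, 0.035, 0.561], [0.561, -0.005, -0.828]]
[409.72668171 225.05533576]
[313.47603193 276.79044849]
[0.62460154 0.46295464 0.03      ] [0.94811038 0.49581723 0.        ]
```

View pics/t1.png

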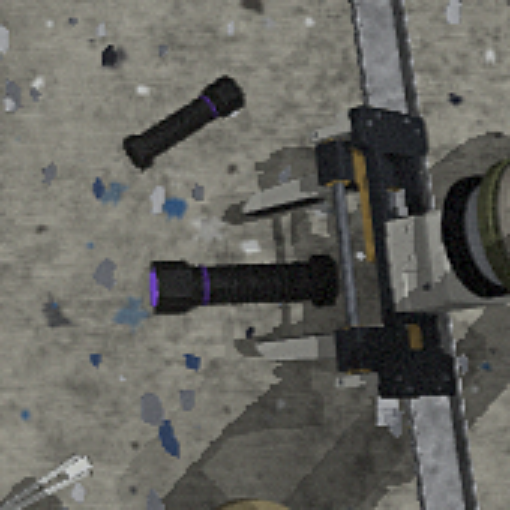

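The fingers straddle the torch (crop rows about 205 and 345, barrel at about 283), and the small torch is clear. I'll lower and close.

```bash
python3 -m inch '[[[-1.3,0.1,1.7,0,0,0,-1],[-1.3,0.1,1.7,0,0,0,-1],[-1.1,0.1,1.5,0,0,0,-1],[0,0,0,0,0,0,-1]]]' >/dev/null; python3 h.py; python3 to.py .5161 -.1922 .0067
```

```text
t4.3 p [ 0.518  -0.1951  0.0126] z [-0.019  0.559 -0.829] y [ 0.999  0.032 -0.001] q [-0.74  0.56  1.48  0.41  1.54 -0.87] F [-0.5  0.1  1. ] op 0.0927
tool cm [-0.08 -0.18  0.65] R [[-0.026, 0.999, -0.019], [0.828, 0.032, 0.559], [0.559, -0.001, -0.829]]
```

```bash
python3 -m inch '[[[-0.1,-0.15,0.55,0,0,0,-1],[0,0,0,0,0,0,-1]]]' >/dev/null; python3 h.py
python3 -m inch '[[[0,0,0,0,0,0,1],[0,0,0,0,0,0,1],[0,0,0,0,0,0,1],[0,0,0,0,0,0,1],[0,0,0,0,0,0,1]]]' 40 ; python3 h.py
python3 -m inch '[[[0,0,0,0,0,0,1],[0,0,0,0,0,0,1],[0,0,0,0,0,0,1],[0,0,0,0,0,0,1],[0,0,0,0,0,0,1]]]' >/dev/null; python3 h.py
```

```text
t4.5 p [ 0.5171 -0.1935  0.0088] z [-0.017  0.558 -0.829] y [1.    0.032 0.001] q [-0.74  0.56  1.49  0.41  1.53 -0.88] F [-0.9 -0.3  0.3] op 0.0927
t: 5.05
tool_pos: [0.5169, -0.1936, 0.0081]
orientation: [-1.851, -1.909, -0.566]
force: [-0.2, 0.6, -0.4]
opening: 0.0575
t5.0 p [ 0.5169 -0.1936  0.0081] z [-0.017  0.559 -0.829] y [1.    0.031 0.   ] q [-0.74  0.56  1.49  0.41  1.53 -0.88] F [-0.2  0.6 -0.4] op 0.0575
t5.5 p [ 0.5168 -0.1934  0.0079] z [-0.018  0.559 -0.829] y [ 1.     0.031 -0.   ] q [-0.74  0.56  1.49  0.41  1.53 -0.88] F [ 0.3 -0.  -0.2] op 0.0289
```

```bash
python3 -m inch '[[[0,0,0,0,0,0,1],[0,0,0,0,0,0,1],[0.6,0,-0.9,0,0,0,1],[1.1,0,-1.65,0,0,0,1],[1.1,0,-1.65,0,0,0,1]]]' >/dev/null; python3 h.py
python3 -m inch '[[[1.7,0,-2.5,0,0,0,1],[1.7,0,-2.5,0,0,0,1],[1.7,0,-2.5,0,0,0,1],[1.7,0,-2.5,0,0,0,1],[1.7,0,-2.5,0,0,0,1]]]' >/dev/null; python3 h.py
python3 -m inch '[[[1.7,0,-2.5,0,0,0,1],[1.1,0,-1.6,0,0,0,1],[0.6,0,-0.8,0,0,0,1],[0,0,0,0,0,0,1]]]' >/dev/null; python3 h.py
python3 - <<'E'
from h import *
c=cam("scene");cv2.imwrite("pics/s1.png",c["image"][60:360,200:560])
E
```

```text
t6.0 p [ 0.5171 -0.1938  0.0604] z [-0.017  0.559 -0.829] y [1.    0.031 0.   ] q [-0.74  0.49  1.48  0.41  1.61 -0.84] F [ 0.1  0.  -1.4] op 0.0291
t6.5 p [ 0.517  -0.1934  0.2133] z [-0.016  0.557 -0.83 ] y [1.    0.031 0.002] q [-0.73  0.33  1.38  0.43  1.84 -0.74] F [ 0.5 -0.2 -1. ] op 0.0289
t7.0 p [ 0.5175 -0.1929  0.272 ] z [-0.015  0.556 -0.831] y [1.    0.031 0.003] q [-0.73  0.3   1.32  0.44  1.93 -0.69] F [ 0.3 -0.5 -0.7] op 0.0290
```

View pics/s1.png

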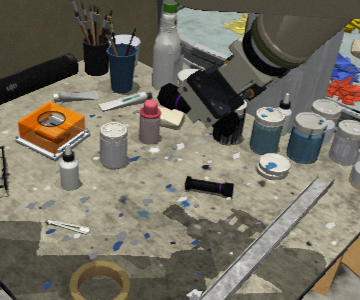

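Torch held (opening 29 mm), lens toward the left. Turning it upright.

```bash
python3 -m inch '[[[0,0,0,0,-5,0,1],[0,0,0,0,-8.2,0,1],[0,0,0,0,-8.2,0,1],[0,0,0,0,-8.2,0,1],[0,0,0,0,-8.2,0,1]]]' >/dev/null; python3 h.py
python3 -m inch '[[[0,0,0,0,-8.2,0,1],[0,0,0,0,-8.2,0,1],[0,0,0,0,-8.2,0,1],[0,0,0,0,-8.2,0,1],[0,0,0,0,-8.2,0,1]]]' >/dev/null; python3 h.py
python3 -m inch '[[[0,0,0,0,-7,0,1],[0,0,0,0,-4.2,0,1],[0,0,0,0,0,0,1],[0,0,0,0,0,0,1]]]' >/dev/null; python3 h.py
cat >> h.py <<'E'
LT=np.array([.829,0,.559])
def lens():
    s,R=st(False);l=R@LT; return l
E
python3 - <<'E'
from h import *
print("lens dir",lens().round(4))
c=cam("scene");cv2.imwrite("pics/s2.png",c["image"])
np.savez("s2.npz",**{k:np.array(c[k]) for k in c})
c=cam("top");cv2.imwrite("pics/t2.png",c["image"]);np.savez("t2.npz",**{k:np.array(c[k]) for k in c})
E
```

```text
t7.5 p [ 0.5166 -0.1927  0.2689] z [ 0.003 -0.071 -0.997] y [1.    0.031 0.   ] q [-0.41 -0.04  1.58 -0.06  1.58 -0.44] F [ 0.2  0.2 -1.4] op 0.0293
t8.0 p [ 0.5168 -0.1917  0.269 ] z [ 0.024 -0.708 -0.706] y [0.999 0.033 0.001] q [ 0.05 -0.07  1.8  -0.79  1.47  0.13] F [-0.3 -0.5 -2.3] op 0.0293
t8.4 p [ 0.5164 -0.1921  0.2677] z [ 0.025 -0.828 -0.561] y [ 0.999  0.032 -0.003] q [ 0.13  0.01  1.84 -0.97  1.5   0.28] F [-0.2 -0.7 -0.3] op 0.0294
lens dir [-0.0033  0.0021 -0.9999]
```

View pics/s2.png

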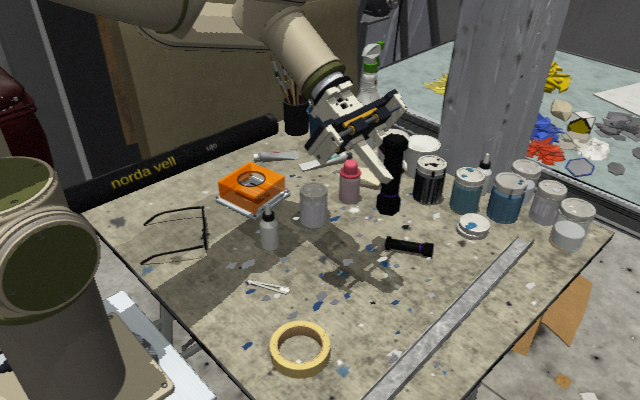

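Torch upright with its head down at scene (388,205). Next I carry it toward the port, then yaw 45° about the vertical.

```bash
python3 -m inch '[[[1.5,-0.1,-2.2,0,0,0,1],[2.2,-0.2,-3.3,0,0,0,1],[2.2,-0.2,-3.3,0,0,0,1],[2.2,-0.2,-3.3,0,0,0,1],[2.2,-0.2,-3.3,0,0,0,1]]]' >/dev/null; python3 h.py
python3 -m inch '[[[0.5,0,-0.7,-4,0,-2.7,1],[0,0,0,-6.2,0,-4.2,1],[0,0,0,-6.2,0,-4.2,1],[0,0,0,-6.2,0,-4.2,1],[0,0,0,-6.2,0,-4.2,1]]]' >/dev/null; python3 h.py
python3 -m inch '[[[0,0,0,-5.2,0,-3.5,1],[0,0,0,-3.2,0,-2.2,1],[0,0,0,0,0,0,1],[0,0,0,0,0,0,1]]]' >/dev/null; python3 h.py
python3 - <<'E'
from h import *
s,R=st(False);print("lens",lens().round(4));print(R.round(4).tolist())
g=np.array([.5208,.2263]);z=R[:,2];d=np.r_[g+.019*z[:2]-s["tool_pos"][:2],0]
print("to port, tool cm",(R.T@d*100).round(2),d)
E
```

```text
t9.0 p [ 0.5024 -0.0066  0.2712] z [ 0.025 -0.827 -0.562] y [1.    0.029 0.002] q [ 0.47  0.16  1.67 -0.87  1.77  0.47] F [ 1.3  0.8 -1.3] op 0.0291
t9.5 p [0.5024 0.0012 0.2708] z [ 0.497 -0.663 -0.56 ] y [0.801 0.599 0.001] q [ 0.55 -0.35  2.14 -1.    1.37  0.14] F [-0.6  0.4 -0.7] op 0.0291
t9.9 p [5.020e-01 3.000e-04 2.713e-01] z [ 0.602 -0.57  -0.559] y [0.688 0.725 0.002] q [ 0.52 -0.54  2.28 -1.    1.23 -0.02] F [-1.   0.5 -1.7] op 0.0295
lens [ 0.0014  0.0017 -0.9999]
[[-0.4044, 0.6883, 0.6022], [0.3863, 0.7254, -0.5697], [-0.829, 0.0022, -0.5592]]
to port, tool cm [  7.09  17.69 -10.44] [0.03021239 0.21513066 0.        ]
```

```bash
python3 -m inch '[[[0.7,1.7,-1,0,0,0,1],[1.4,3.5,-2.1,0,0,0,1],[1.4,3.5,-2.1,0,0,0,1],[1.4,3.5,-2.1,0,0,0,1],[1.2,3,-1.7,0,0,0,1]]]' >/dev/null; python3 h.py
python3 -m inch '[[[0.7,1.7,-1,0,0,0,1],[0.3,0.8,-0.5,0,0,0,1],[0,0,0,0,0,0,1],[0,0,0,0,0,0,1]]]' >/dev/null; python3 h.py
python3 - <<'E'
from h import *
s,R=st(False);print("lens",lens().round(4));g=s["tool_pos"]-.019*R[:,2];print("g",g.round(4))
for n in("scene","top"):
    c=cam(n);np.savez(f"{n}3.npz",**{k:np.array(c[k]) for k in c});cv2.imwrite(f"pics/{n}3.png",c["image"])
    print(n,proj(c,g),proj(c,[.521,.226,.058]))
a=cv2.imread("pics/scene3.png")[60:230,170:330];b=cv2.imread("pics/top3.png")[130:300,150:310]
cv2.imwrite("pics/c3.png",np.hstack([cv2.resize(a,None,fx=2.5,fy=2.5,interpolation=3),cv2.resize(b,None,fx=2.5,fy=2.5,interpolation=3)]))
E
```

```text
t10.4 p [0.5276 0.1891 0.2691] z [ 0.602 -0.57  -0.559] y [ 0.687  0.727 -0.001] q [ 0.83 -0.04  1.88 -0.99  1.43  0.23] F [ 0.4 -1.  -0.2] op 0.0294
t10.8 p [0.531  0.2161 0.2691] z [ 0.602 -0.57  -0.559] y [ 0.687  0.727 -0.002] q [ 0.86  0.02  1.82 -0.98  1.46  0.25] F [ 0.6  0.1 -1.5] op 0.0291
lens [-0.0019 -0.0014 -0.9999]
g [0.5196 0.227  0.2797]
scene [243.45179189  90.53766081] [251.31986667 178.14801112]
top [198.28166798 203.75814752] [227.63499588 221.42926979]
```

View pics/c3.png

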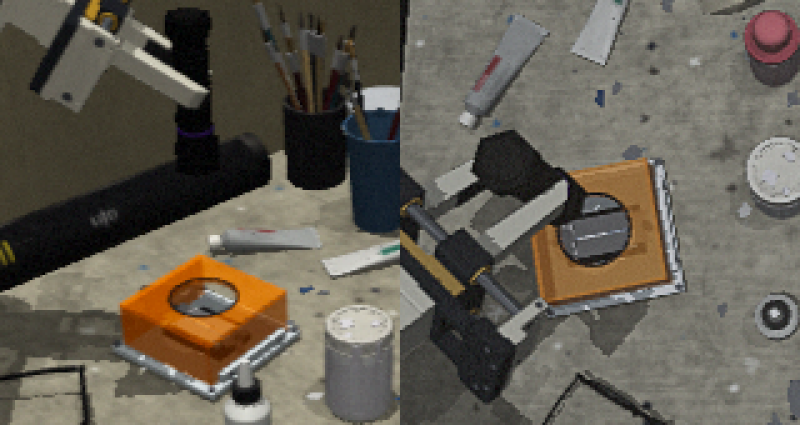

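The torch hangs upright beside and above the port. In the scene view its violet ring is at (248,113) and its lens edge is near row 129. The port centre predicted from the top view, (251.3,178.1), agrees with the scene view, about (251.7,178.4). Next I measure the torch's axis and lens height in the hand.

Run:
```python
from h import *
c=dict(np.load("scene3.npz"));im=c["image"];hsv=cv2.cvtColor(im,cv2.COLOR_BGR2HSV)
m=(hsv[...,0]>118)&(hsv[...,0]<160)&(hsv[...,1]>90)&(hsv[...,2]>35);m[:95]=0;m[135:]=0;m[:,:235]=0;m[:,265:]=0
v,u=np.nonzero(m);print("ring n",len(u),"u",u.min(),u.max(),u.mean().round(1),"v",v.min(),v.max(),v.mean().round(1))
for uu in sorted(set(u)): print(uu,v[u==uu].mean().round(1),end="; ")
print()
s,R=st(False);g=s["tool_pos"]-.019*R[:,2];o,_=ray(c,248,110);h=(o-g)[:2];h/=np.linalg.norm(h)
for zz in(.0,.03,.04,-.04,-.06,-.084):print("axis",zz,proj(c,g+[0,0,zz]).round(1))
for d in(.055,.057,.059,.061): print("ring d",d,proj(c,g+[.015*h[0],.015*h[1],-d]).round(1))
for d in(.080,.083,.086,.089): print("lens front d",d,proj(c,g+[.0195*h[0],.0195*h[1],-d]).round(1))
for d in(.052,.055,.058,.061): print("top back d",d,proj(c,g+[-.0195*h[0],-.0195*h[1],d]).round(1))
# dark edges per row
gr=im.max(2).astype(int)
for r in(66,68,70,72,74,76,102,104,106,108,110,120): 
    b=gr[r,228:270]; d=np.nonzero(b<38)[0]+228; print(r,d.min() if len(d) else 0,d.max() if len(d) else 0,end=" | ")
A=im[55:140,215:285]; A=np.clip(255*(A/255.)**.5,0,255).astype(np.uint8)
cv2.imwrite("pics/c4.png",cv2.resize(A,None,fx=7,fy=7,interpolation=cv2.INTER_NEAREST))
```

```text
ring n 23 u 241 255 247.9 v 111 114 112.7
241 111.5; 242 112.5; 243 113.0; 244 113.0; 245 113.5; 246 113.5; 247 114.0; 248 114.0; 249 113.5; 250 113.0; 251 113.0; 252 112.5; 253 112.5; 254 111.5; 255 111.0; 
axis 0.0 [243.5  90.5]
axis 0.03 [242.4  76.9]
axis 0.04 [242.1  72.3]
axis -0.04 [244.9 107.8]
axis -0.06 [245.6 116.3]
axis -0.084 [246.4 126.1]
ring d 0.055 [245.7 117.3]
ring d 0.057 [245.8 118.1]
ring d 0.059 [245.8 119. ]
ring d 0.061 [245.9 119.8]
lens front d 0.08 [246.6 128.6]
lens front d 0.083 [246.7 129.9]
lens front d 0.086 [246.8 131.1]
lens front d 0.089 [246.9 132.3]
top back d 0.052 [241.3  63.2]
top back d 0.055 [241.2  61.8]
top back d 0.058 [241.1  60.4]
top back d 0.061 [241.  59.]
66 236 253 | 68 236 254 | 70 236 254 | 72 236 253 | 74 237 253 | 76 229 252 | 102 241 253 | 104 241 254 | 106 240 254 | 108 240 254 | 110 241 254 | 120 240 269 |
```

View pics/c4.png

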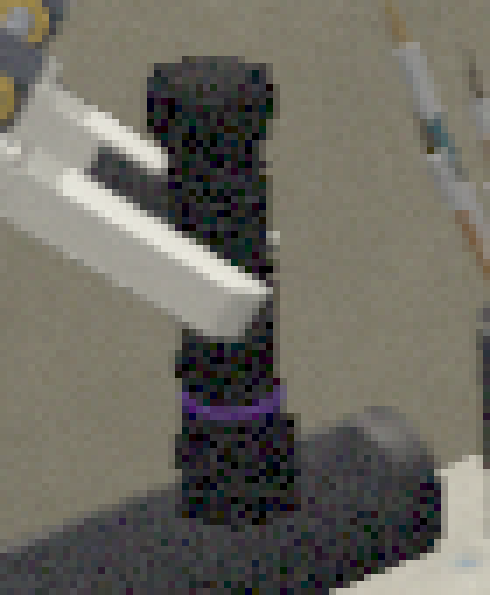

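The torch is parallel to the predicted axis, so it is upright. It sits about 3 px (6 mm) toward the fingertips, which matches the grasp having been 5.7 mm above its axis. The ring, lens edge and earlier ground fix put the lens about 84.5 mm below the grasp point. I'll refine the port centre and compute the correction.

Run:
```python
from h import *
c=dict(np.load("top0.npz"));im=c["image"];hsv=cv2.cvtColor(im,cv2.COLOR_BGR2HSV)
n=((hsv[...,1]<110)).astype(np.uint8);w=np.zeros_like(n);cv2.circle(w,(228,221),19,1,-1);n&=w
k=max(cv2.findContours(cv2.morphologyEx(n,cv2.MORPH_CLOSE,np.ones((5,5))),0,1)[0],key=cv2.contourArea);k=cv2.convexHull(k)
W=np.array([onz(c,*p[0],.058)[:2] for p in k],np.float32)
e=cv2.fitEllipse(k);print("px",e,"world",onz(c,*e[0],.058),cv2.minEnclosingCircle(W))
c=dict(np.load("scene3.npz"));hsv=cv2.cvtColor(c["image"],cv2.COLOR_BGR2HSV)
n=((hsv[...,1]<140)).astype(np.uint8);w=np.zeros_like(n);cv2.ellipse(w,(252,178),(17,10),0,0,360,1,-1);n&=w
k=max(cv2.findContours(cv2.morphologyEx(n,cv2.MORPH_CLOSE,np.ones((5,5))),0,1)[0],key=cv2.contourArea);k=cv2.convexHull(k)
e=cv2.fitEllipse(k);print("scene px",e,"world",onz(c,*e[0],.058))
s,R=st(False);z=R[:,2];g=s["tool_pos"]-.019*z;ax=g+.0059*np.r_[z[:2]/np.hypot(*z[:2]),0]
print("axis",ax.round(4),"lens z",ax[2]-.0845,"lens dir",(R@LT).round(4));d=np.array([.5208,.2263,0])-ax;d[2]=0
print("xy fix tool cm",(R.T@d*100).round(2),"down 10cm",(R.T@[0,0,-10]).round(2))
```

```text
px ((226.96707153320312, 221.34376525878906), (28.970205307006836, 29.818450927734375), 36.972679138183594) world [0.52120433 0.22748952 0.058     ] ((0.5215137600898743, 0.22748510539531708), 0.033511996269226074)
scene px ((251.31040954589844, 179.49734497070312), (12.861021041870117, 25.45339012145996), 83.968994140625) world [0.51745916 0.22142253 0.058     ]
axis [0.5237 0.2224 0.28  ] lens z 0.19553639666186867 lens dir [-1.500e-03 -9.000e-04 -9.999e-01]
xy fix tool cm [ 0.27  0.08 -0.4 ] down 10cm [8.29 0.02 5.59]
```

```bash
python3 -m inch '[[[0.3,0.1,-0.4,0,0,0,1],[2,0,1.35,0,0,0,1],[2.5,0,1.69,0,0,0,1],[2.5,0,1.69,0,0,0,1],[2,0,1.35,0,0,0,1]]]' >/dev/null; python3 h.py
python3 -m inch '[[[0.95,0,0.64,0,0,0,1],[0,0,0,0,0,0,1],[0,0,0,0,0,0,1]]]' >/dev/null; python3 h.py
cat > ck.py <<'E'
from h import *
s,R=st(False);z=R[:,2];g=s["tool_pos"]-.019*z;ax=g+.0059*np.r_[z[:2]/np.hypot(*z[:2]),0]
le=ax+.0845*(R@LT);d=np.array([.521,.2265,.040])-le
print("lens",le.round(4),"dir",(R@LT).round(4),"left tool cm",(R.T@d*100).round(2),"xy only",(R.T@np.r_[d[:2],0]*100).round(2),"tilt fix deg",np.degrees(R.T@np.cross(R@LT,[0,0,-1])).round(2))
E
python3 ck.py
python3 - <<'E'
from h import *
o=[]
for n,(a,b,x,y) in(("scene",(110,220,200,300)),("top",(160,270,175,275))):
    c=cam(n);np.savez(f"{n}5.npz",**{k:np.array(c[k]) for k in c});im=c["image"][a:b,x:y];o.append(cv2.resize(np.clip(255*(im/255.)**.6,0,255).astype(np.uint8),None,fx=4,fy=4,interpolation=3))
    print(n,"port centre px",proj(c,[.521,.2265,.058]).round(1))
cv2.imwrite("pics/c5.png",np.hstack(o))
E
```

```text
t11.4 p [0.5273 0.2202 0.1592] z [ 0.602 -0.569 -0.56 ] y [ 0.686  0.727 -0.002] q [ 0.87  0.17  1.88 -1.01  1.35  0.43] F [ 0.1 -0.8 -2.1] op 0.0290
t11.7 p [0.5283 0.2211 0.1503] z [ 0.603 -0.569 -0.559] y [ 0.686  0.728 -0.   ] q [ 0.87  0.19  1.88 -1.02  1.34  0.45] F [-0.  -0.5 -0.7] op 0.0294
lens [0.5211 0.2279 0.0765] dir [-3.000e-04 -1.000e-04 -9.999e-01] left tool cm [ 2.98 -0.11  2.11] xy only [-0.05 -0.11  0.07] tilt fix deg [-0.01 -0.01  0.01]
scene port centre px [251.2 178.1]
top port centre px [227.4 221.4]
```

View pics/c5.png

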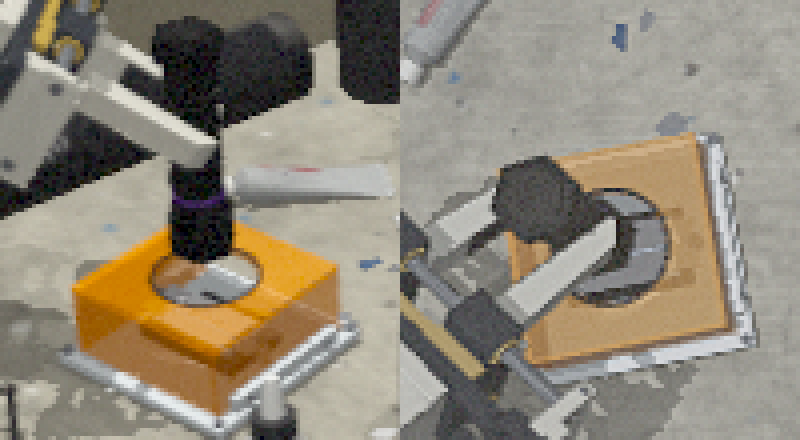

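Scene view: head centred at column about 250.6, port ellipse at about 251.6. Top view: tail cap at about (210.3, 209.5). I'll check these against prediction to fix the depth direction and height.

Run:
```python
from h import *
t=dict(np.load("top5.npz"));c=dict(np.load("scene5.npz"))
le=np.array([.5211,.2279,.0765]);
print("cap pred",proj(t,le+[0,0,.1405]).round(1))
g=cv2.GaussianBlur(t["image"],(3,3),0).max(2);m=(g<75).astype(np.uint8);m[:, :192]=0;m[:195]=0;m[225:]=0;m[:,222:]=0
k=max(cv2.findContours(m,0,1)[0],key=cv2.contourArea);(x,y,w,h)=cv2.boundingRect(k);print("dark blob bbox",x,y,w,h)
print("cap->world at z .217",onz(t,210.3,209.5,.217).round(4))
h=np.array([-.72,-.69]);h=np.array([-.585,-.84])/np.hypot(.585,.84)
print("lens front px",proj(c,le+np.r_[.0195*h,0]).round(1),"lens ctr",proj(c,le).round(1),"ring front(41mm)",proj(c,le+np.r_[.015*h,.041]).round(1),"cap back",proj(c,le+np.r_[-.018*h,.139]).round(1))
hsv=cv2.cvtColor(c["image"],cv2.COLOR_BGR2HSV)
m=(hsv[...,0]>118)&(hsv[...,0]<160)&(hsv[...,1]>90)&(hsv[...,2]>35);m[:150]=0;m[172:]=0;m[:,:236]=0;m[:,262:]=0
v,u=np.nonzero(m);print("ring u",u.min(),u.max(),"v",v.min(),v.max(),"v mid",v[abs(u-249)<3].mean())
for cc in(246,250,254): 
    col=c["image"][165:185,cc];print(cc,col.max(1).tolist())
```

```text
cap pred [207.8 209.2]
dark blob bbox 192 199 30 26
cap->world at z .217 [0.5206 0.2233 0.217 ]
lens front px [250.7 175.7] lens ctr [250.3 171.2] ring front(41mm) [249.4 159.6] cap back [245.7 114. ]
ring u 243 255 v 158 161 v mid 160.66666666666666
246 [11, 2, 0, 3, 8, 3, 5, 0, 7, 21, 120, 137, 109, 99, 98, 103, 100, 96, 81, 112]
250 [8, 8, 5, 4, 10, 7, 0, 5, 4, 8, 8, 121, 138, 145, 107, 102, 103, 97, 51, 94]
254 [14, 14, 6, 6, 3, 8, 5, 5, 1, 34, 149, 178, 170, 136, 117, 104, 104, 108, 86, 30]
```

The estimates agree to about 2–3 mm and straddle the port centre, where the head has 10 mm of clearance. I'll keep xy and go straight down 36 mm in small rows.

```bash
python3 -m inch '[[[0.5,0,0.34,0,0,0,1],[0.5,0,0.34,0,0,0,1],[0.5,0,0.34,0,0,0,1],[0,0,0,0,0,0,1]]]' >/dev/null; python3 h.py; python3 ck.py
python3 -m inch '[[[0.5,0,0.34,0,0,0,1],[0.5,0,0.34,0,0,0,1],[0.3,0,0.2,0,0,0,1],[0,0,0,0,0,0,1],[0,0,0,0,0,0,1]]]' >/dev/null; python3 h.py; python3 ck.py
python3 - <<'E'
from h import *
o=[]
for n,(a,b,x,y) in(("scene",(110,220,200,300)),("top",(160,270,175,275))):
    c=cam(n);np.savez(f"{n}6.npz",**{k:np.array(c[k]) for k in c});im=c["image"][a:b,x:y];o.append(cv2.resize(np.clip(255*(im/255.)**.6,0,255).astype(np.uint8),None,fx=4,fy=4,interpolation=3))
cv2.imwrite("pics/c6.png",np.hstack(o))
E
```

```text
t12.2 p [0.5274 0.2202 0.1296] z [ 0.602 -0.57  -0.56 ] y [ 0.686  0.728 -0.003] q [ 0.87  0.23  1.88 -1.02  1.32  0.48] F [-0.3 -0.1 -0.9] op 0.0293
lens [0.52   0.2268 0.0558] dir [-0.0029 -0.002  -0.9999] left tool cm [1.25 0.05 0.96] xy only [-0.05  0.05  0.08] tilt fix deg [-0.11 -0.04  0.16]
t12.7 p [0.5279 0.2208 0.1152] z [ 0.603 -0.569 -0.559] y [ 0.686  0.728 -0.002] q [ 0.87  0.25  1.88 -1.03  1.31  0.51] F [ 0.5 -0.2 -1.1] op 0.0292
lens [0.5206 0.2274 0.0413] dir [-1.600e-03 -9.000e-04 -9.999e-01] left tool cm [ 0.06 -0.04  0.15] xy only [-0.05 -0.04  0.08] tilt fix deg [-0.06 -0.03  0.08]
```

View pics/c6.png

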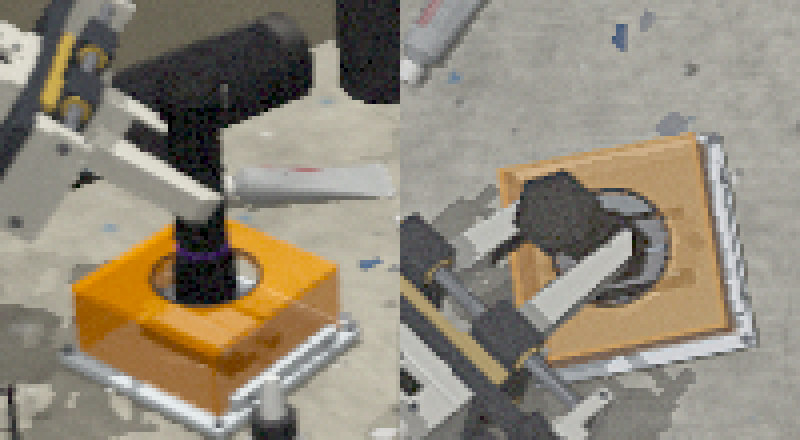

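In the scene view the head is at crop columns 175–237 (centre 206) and the port at 150–263 (centre 206.5). In the top view there are visible gaps between head and rim. I'll make a last 1 mm lowering, settle, run a final check and hand in.

```bash
python3 -m inch '[[[0.08,0,0.06,0,0,0,1],[0,0,0,0,0,0,1],[0,0,0,0,0,0,1],[0,0,0,0,0,0,1],[0,0,0,0,0,0,1]]]' >/dev/null; python3 h.py; python3 ck.py
python3 - <<'E'
from h import *
c=cam("top");a=np.load("top0.npz")["image"].astype(int);d=np.abs(c["image"].astype(int)-a).max(2)
for n,(u,v) in dict(drop=(301,256),jar=(302,198),pink=(299,146)).items(): print(n,np.median(d[v-10:v+10,u-10:u+10]))
print("speed",np.abs(robot.read_state()["dq"]).max())
robot.close_job()
E
```

```text
t13.3 p [0.5279 0.2207 0.1143] z [ 0.603 -0.569 -0.56 ] y [ 0.686  0.728 -0.001] q [ 0.87  0.26  1.88 -1.03  1.31  0.51] F [ 0.2 -0.4 -1.1] op 0.0291
lens [0.5207 0.2274 0.0405] dir [-1.400e-03 -6.000e-04 -9.999e-01] left tool cm [-0.01 -0.05  0.1 ] xy only [-0.05 -0.05  0.07] tilt fix deg [-0.04 -0.03  0.07]
drop 5.0
jar 4.0
pink 4.0
speed 0.0018254175513297
the job is handed in; nothing more can be done
```

I picked up the larger black torch, turned it lens down, carried it over the bystanders and lowered it through the guard's port. I handed the job in at about 13 s with the gripper still holding it.

**Last checks:**
- **Height:** the lens is at about z = 40.5 mm, roughly 15.5 mm above the seam.
- **Centring:** the lens is about 1 mm from the port centre by my estimate. In the last scene view the head and port centres were within about 0.5 mm across the view.
- **Upright:** about 0.1° off vertical, calculated from the tool's orientation. The camera showed it parallel to the expected axis when I measured it above the port.
- **Contact:** the wrist force stayed near 1 N, which is only the torch's weight, and the arm was still. I saw no sign of contact with the jig.
- **Bystanders:** the glue bottle, paint jar and pink bottle look unchanged from the first top view.

**One disagreement:** just above the port, the tail cap in the top view suggested the torch sat 3–4 mm further to the robot's right than the arm's pose implied. I kept a position between the two, so the true centring error could be 2–3 mm, against 10 mm of clearance.

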